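Change dosing over to another bottle and move the in-use tag

ROBOT

A 7-joint arm with a two-finger parallel gripper is mounted at the origin on a cart in front of the work surface, level with it; the furniture and walls round the work are solid. World frame = base frame: x ahead of the robot, y to its left, z up, the work surface at z = 0. Lengths are in m, angles in rad, forces in N, time in s.
With the tool pointing down it reaches from about 0.4 to 0.875 m from the base axis. Payload 19.3 kg.
Tool frame: the origin (TCP) lies midway between the tips of the shut fingers; the grasp point (between the pads) lies 19 mm behind it; z points along the fingers, y is the line along which they close (so a half turn about z gives the same grasp; the last joint's range is limited). The gripper opens to 85 mm and grips with 20 to 120 N. Pads are 22 mm wide; open, the fingers measure 114 mm over their backs; the gripper's body (76 mm by 85 mm) begins 54 mm behind the grasp point. The pads swing forward as they close: fully open they stand 13 mm farther back than shut.
Start: joints at [1.13, 0.521, -0.036, 1.599, 0.021, 1.021, -0.113], TCP at [0.226, -0.583, 0.231] pointing down, gripper open.
Joint ranges: [-2.91, 2.91], [-0.3, 2.13], [-1.5, 1.42], [0.17, 2.43], [-1.26, 4.41], [0.16, 1.93], [-2.52, 2.52]. Speed limits (rad/s): [1.89, 1.89, 2.39, 2.39, 3.01, 3.01, 3.01].

INTERFACE

Orientations are given as [roll, pitch, yaw] about the fixed x, y, z axes, in that order (R = Rz(yaw) Ry(pitch) Rx(roll)).
In Python, from workcell import telemetry, grab_frame, calibration, bot, outline_of, landmark_of gives the robot as it stands. The module is installed in compiled form; this text tells all that it offers.
- The arm moves only by the shell command python3 -m inch 'ROWS' [FORCE]. ROWS is JSON, a list of rows, each a list of 7 numbers: the shift along the tool's x, y, z in m, then the turn, a rotation vector about the tool's x, y, z in rad, then the closure, from 0 (fully open) to 1 (shut). A call has 1 to 5 rows; each row shifts and turns the commanded pose from where the row before left it, along the tool's axes as they then stand; what a row does not reach is not made up. A row lasts 1/10 s, in which the tool goes at most 50 mm and 8.59 degrees, less where a joint would pass 70% of its speed; a pose out of reach is approached as far as the arm can. A call is refused whole if a number of a shift passes 0.05 or a number of a turn 0.15, either way. A call with a gripper value outside its range is refused whole. The fingers move at their own pace and stop on an object; FORCE is the grip in N (left out, the last holds). Time passes only in rows, so rows that do not move let the fingers close. It gives the time, the measured TCP pose, the force, the opening and the grip force at its end, in the units of the state.
- telemetry.observe(): the state, without advancing time (a new reading comes with each control period).
- grab_frame(name): name is "side" or "top"; returns the picture (400x640x3 uint8, red, green, blue); there is no depth.
- calibration(name): a dict with "fovy" (degrees; the focal length in pixels is half the picture's height over the tangent of half this angle, whatever the lens; pixels are square), "cx", "cy" (the principal point, pixels), "pose" (4x4, takes a point from camera to world coordinates). Camera axes: x right, y down, z forward; pixel columns grow to the right and rows downward; lengths in m; the calibration is good to about 2 mm. A picture is of the moment at which its call begins. calibration takes no time and is no camera call.
- bot.job_done(): hands the job in; it is judged then, once.
Trained networks look in the newest picture that a camera, given by its name, has taken for a name from the list of things; names that differ only in an ending like _2 or _b are one class to them, and where a whole thing is asked for, a point or a joint stands for the part that bears it (a point fixed in the world has none). Each returns a list of dicts, best first, with "score" (0 to 1); they miss things now and then, are a little off and sometimes report something else, mostly with a low value. They report only what shows in the picture. A call takes as long as a camera call.
- outline_of(label, camera): "region" (400x640 bool, what is visible of it) and "rect" ([left, top, right, bottom] in pixels, round what is visible of it).
- landmark_of(label, camera): "xy" ([column, row] in pixels: a listed point, or the origin of a listed thing).
The state is a dict: "clock": time; "qpos": joint angles; "qd": joint speeds; "joint_efforts": joint torques, N m; "position": TCP position; "tool_rot": TCP orientation; "force": force on the tool from outside, world axes, zero at the start; "moment": the same for the moment, N m; "grip_width": finger opening in m; "finger_force": force on a finger pad.
Only numpy, scipy, OpenCV 4.12 (cv2) and the standard library are available. Lean on these libraries where they do the work, as an engineer would, in place of code of your own. Each camera call takes 0.05 s, during which the arm holds its last target. There are 200 camera calls.

TASK

Dosing changes over to the squat bottle. Push the cap of the tall bottle, and of the square bottle too if it stands up, fully down until it clicks shut; only when both are shut pull the squat bottle's cap up until it clicks fully open; then take the in-use tag off the tall bottle's hook and leave it hanging by its eye on the squat bottle's hook, without knocking the jar, tape roll, tape measure or small can about.

Things in the scene. Friction and masses are not known exactly. Their poses are not given: they have to be found in the camera images.
- tall_stand: Fixed steel stand clamping the tall slim round bottle, 58 mm across, shoulder 132 mm high. Origin: on the bottle's axis at the underside of the base plate, on the worktop; z up. Base 110 (x, centred) x 170 (y -60 to +110) x 8 mm. Mast 12 mm across, 137 mm high, at x 0, y +75 mm; its tag hook runs from it to -x. Bottle, cap and mast stand upright. Cap top 192 mm above the worktop when shut, 206 mm when open.
- tall_cap (a joint): Lift of the tall bottle's black push-pull cap (28 mm across, 32 mm high, on the bottle's axis), in m: 0 pushed fully down = shut, resting 2 mm over a 37 mm wide black collar; 0.014 fully up = open, white spout showing under it. A detent holds it at both ends; about 8 N straight up or down snaps it over. It cannot come off or turn.
- tall_hook (a point): Seat of the tall stand's tag hook: centre of the 7 mm round bar at its dip (level for 8 mm either way), 125 mm above the worktop, at x -32, y +75 mm in the stand's frame; axes as the stand's. The bar runs along x: 6 mm higher at the mast (32 mm to +x), 8 mm higher at its free end (25 mm to -x).
- square_stand: Fixed steel stand clamping the square-section bottle, 58 x 58 mm, shoulder 93 mm high. Origin: on the bottle's axis at the underside of the base plate, on the worktop; z up. Base 110 (x, centred) x 170 (y -60 to +110) x 8 mm. Mast 12 mm across, 137 mm high, at x 0, y +75 mm; its tag hook runs from it to -x. Bottle, cap and mast stand upright. Cap top 152 mm above the worktop when shut, 166 mm when open.
- square_cap (a joint): Lift of the square bottle's black push-pull cap (28 mm across, 32 mm high, on the bottle's axis), in m: 0 pushed fully down = shut, resting 2 mm over a 37 mm wide black collar; 0.014 fully up = open, white spout showing under it. A detent holds it at both ends; about 8 N straight up or down snaps it over. It cannot come off or turn.
- square_hook (a point): Seat of the square stand's tag hook: centre of the 7 mm round bar at its dip (level for 8 mm either way), 125 mm above the worktop, at x -32, y +75 mm in the stand's frame; axes as the stand's. The bar runs along x: 6 mm higher at the mast (32 mm to +x), 8 mm higher at its free end (25 mm to -x).
- squat_stand: Fixed steel stand clamping the squat wide round bottle, 74 mm across, shoulder 60 mm high, lowest of the three. Origin: on the bottle's axis at the underside of the base plate, on the worktop; z up. Base 110 (x, centred) x 170 (y -60 to +110) x 8 mm. Mast 12 mm across, 137 mm high, at x 0, y +75 mm; its tag hook runs from it to -x. Bottle, cap and mast stand upright. Cap top 117 mm above the worktop when shut, 131 mm when open.
- squat_cap (a joint): Lift of the squat bottle's black push-pull cap (28 mm across, 32 mm high, on the bottle's axis), in m: 0 pushed fully down = shut, resting 2 mm over a 37 mm wide black collar; 0.014 fully up = open, white spout showing under it. A detent holds it at both ends; about 8 N straight up or down snaps it over. It cannot come off or turn.
- squat_hook (a point): Seat of the squat stand's tag hook: centre of the 7 mm round bar at its dip (level for 8 mm either way), 125 mm above the worktop, at x -32, y +75 mm in the stand's frame; axes as the stand's. The bar runs along x: 6 mm higher at the mast (32 mm to +x), 8 mm higher at its free end (25 mm to -x).
- tag: In-use tag: flat aluminium card holder, 9 mm thick (x), z up. Origin: centre of its eye, a 24 mm hole along x. Tab above the eye 44 mm wide (y), top 52 mm above the origin; card frame below 66 mm wide, to 80 mm under the origin; card on the -x side. About 70 g. Starts on the tall stand's hook, axes along the stand's, origin 8.5 mm under the bar's centre.
- jar: Bystander: sample jar with screw lid, 48 mm across, 66 mm high; origin at the centre of its underside.
- tape_roll: Bystander: roll of masking tape lying flat, 96 mm across, 25 mm high; origin at the centre of its underside.
- tape_measure: Bystander: pocket tape measure standing, 36 x 74 mm, 63 mm high; origin at the centre of its underside.
- small_can: Bystander: small can with a screw cap, 76 x 64 mm, 121 mm high; origin at the centre of its underside.

How it is judged:
By the outcome, as a careful person would: the job done as asked, in the order asked, and still so for the second after the job is handed in, with the robot touching nothing.
It also fails if it takes over 72 s, if anything falls off the work surface, if the arm or the gripper's body presses on something with over 40 N, if the wrist force passes 120 N, or if a joint passes its speed limit or range.

## Working session

There is one attempt and no reset: what is moved stays moved. The work goes in short steps, Python scripts to look and compute and a shell command to move; the robot and the scene stay as the last step left them, time stands still between calls to the robot, and variables do not carry over. Pictures are saved under pics/ and viewed, at most 10 in all, crops included, and the job is handed in when it is done.

```bash
mkdir -p pics
cat > h.py <<'E'
import numpy as np, cv2
from workcell import telemetry, grab_frame, calibration, bot, outline_of, landmark_of
from scipy.spatial.transform import Rotation as R
def ray(cam,px):
    c=calibration(cam); f=200/np.tan(np.radians(c["fovy"])/2); P=np.array(c["pose"])
    d=P[:3,:3]@np.array([(px[0]-c["cx"])/f,(px[1]-c["cy"])/f,1]); return P[:3,3],d/np.linalg.norm(d)
def atz(cam,px,z):
    o,d=ray(cam,px); return o+d*(z-o[2])/d[2]
def proj(cam,p):
    c=calibration(cam); f=200/np.tan(np.radians(c["fovy"])/2); P=np.array(c["pose"])
    q=P[:3,:3].T@(np.array(p)-P[:3,3]); return [round(float(f*q[0]/q[2]+c["cx"]),1),round(float(f*q[1]/q[2]+c["cy"]),1)]
def tri(a,b):
    (o1,d1),(o2,d2)=ray("side",a),ray("top",b)
    A=np.array([d1,-d2]).T; t=np.linalg.lstsq(A,o2-o1,rcond=None)[0]
    p,q=o1+t[0]*d1,o2+t[1]*d2; return (p+q)/2,np.linalg.norm(p-q)
def save(cam,name):
    im=grab_frame(cam); cv2.imwrite(f"pics/{name}.png",cv2.cvtColor(im,cv2.COLOR_RGB2BGR)); return im
E
python3 - <<'E'
from h import *
np.set_printoptions(precision=3,suppress=True)
for c in("side","top"):
    save(c,c+"0"); k=calibration(c); print(c,k["fovy"],np.array(k["pose"]))
z=dict(tall_stand=0,square_stand=0,squat_stand=0,tall_hook=.125,square_hook=.125,squat_hook=.125,tall_cap=None,square_cap=None,squat_cap=None,tag=.1165,jar=0,tape_roll=0,tape_measure=0,small_can=0)
for n in z:
    r={}
    for c in("side","top"):
        l=landmark_of(n,c)
        for e in l[:2]:
            print(n,c,round(e["score"],2),np.round(e["xy"],1), atz(c,e["xy"],z[n]) if z[n] is not None else "")
        if l:r[c]=l[0]["xy"]
    if len(r)==2: print("   tri",*tri(r["side"],r["top"]))
s=telemetry.observe();print(s)
E
```

```text
side 46.47469698051092 [[ 0.89   0.203 -0.408  1.007]
 [ 0.455 -0.425  0.782 -0.971]
 [-0.015 -0.882 -0.471  0.68 ]
 [ 0.     0.     0.     1.   ]]
top 47.3697439350434 [[ 0.083 -0.976  0.199  0.301]
 [-0.997 -0.082  0.017 -0.039]
 [-0.001 -0.2   -0.98   1.166]
 [ 0.     0.     0.     1.   ]]
tall_stand side 0.6 [328.3 258.2] [ 0.579 -0.1    0.   ]
tall_stand top 0.73 [352.8 177.7] [ 0.59 -0.09  0.  ]
   tri [ 0.584 -0.094  0.   ] 0.014432959482234917
square_stand side 0.96 [335.3 211.9] [0.493 0.124 0.   ]
square_stand side 0.2 [265.7 292.7] [ 0.51  -0.284  0.   ]
square_stand top 0.68 [264.1 204.5] [0.5   0.134 0.   ]
   tri [ 0.495  0.132 -0.002] 0.010885682483360736
squat_stand side 0.72 [267.  294.6] [ 0.516 -0.288  0.   ]
squat_stand side 0.5 [336.1 214.5] [0.502 0.111 0.   ]
squat_stand top 0.71 [430.8 213.5] [ 0.512 -0.298  0.   ]
   tri [ 0.515 -0.295  0.004] 0.009578565634038246
tall_hook side 0.87 [354.8 203.6] [ 0.614 -0.018  0.125]
square_hook side 0.81 [360.2 165.3] [0.534 0.208 0.125]
square_hook side 0.29 [392.  220.9] [ 0.725 -0.059  0.125]
square_hook top 0.74 [232.1 182.4] [0.524 0.196 0.125]
   tri [0.531 0.2   0.125] 0.013894157551647123
squat_hook side 0.94 [277.9 231.1] [ 0.508 -0.214  0.125]
squat_hook side 0.49 [389.9 224.3] [ 0.726 -0.076  0.125]
squat_hook top 0.95 [410.1 200.1] [ 0.517 -0.222  0.125]
   tri [ 0.515 -0.221  0.131] 0.0027827216141223065Traceback (most recent call last):
  File "<stdin>", line 9, in <module>
ValueError: it knows: jar, small_can, square_hook, square_stand, squat_hook, squat_stand, tag, tall_hook, tall_stand, tape_measure, tape_roll
```

View pics/side0.png

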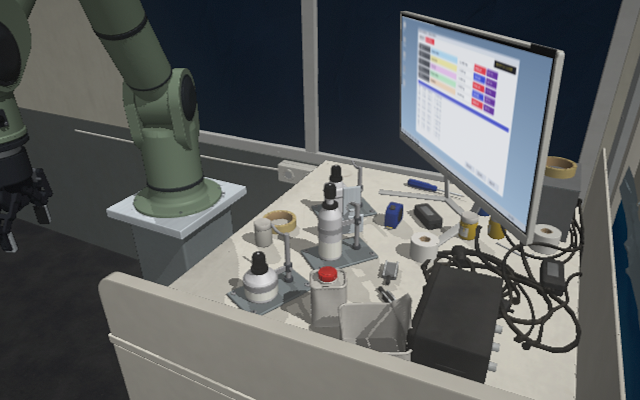

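View pics/top0.png

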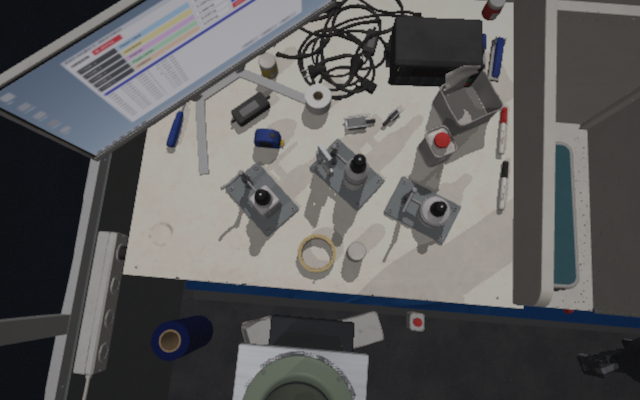

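The side view shows the squat bottle at (259,270), the tall one at (330,215) with its tag behind it, and the square one at (337,190). In the top view the caps are at about (359,162) tall, (263,198) square and (439,209) squat.

Run:
```python
from h import *
np.set_printoptions(precision=3,suppress=True)
for n,z in dict(tag=.1165,jar=0,tape_roll=0,tape_measure=0,small_can=0).items():
    for c in("side","top"):
        if n=="tag" or c=="top":
            for e in landmark_of(n,c)[:2]: print(n,c,round(e["score"],2),np.round(e["xy"],1),atz(c,e["xy"],z))
s=telemetry.observe();print(s["clock"],s["position"],s["tool_rot"],s["force"])
a=cv2.imread("pics/top0.png")[120:260,200:480]; b=cv2.imread("pics/side0.png")[155:315,215:395]
cv2.imwrite("pics/topc.png",cv2.resize(a,None,fx=2.85,fy=2.85,interpolation=cv2.INTER_CUBIC))
cv2.imwrite("pics/sidec.png",cv2.resize(b,None,fx=3.7,fy=3.7,interpolation=cv2.INTER_CUBIC))
# top cap blobs
g=cv2.imread("pics/top0.png").max(2)
for n,(u,v) in dict(tall=(359,162),square=(263,198),squat=(439,209)).items():
    m=(g<45).astype(np.uint8); k,l,st,ce=cv2.connectedComponentsWithStats(m)
    i=l[v,u]; print(n,i,st[i],ce[i])
```

```text
tag side 0.86 [353.3 206. ] [ 0.609 -0.017  0.116]
tag side 0.61 [330.2 259. ] [ 0.657 -0.25   0.117]
tag top 0.63 [325.3 159.8] [ 0.6   -0.017  0.117]
jar top 0.73 [352.9 253.9] [ 0.392 -0.105  0.   ]
tape_roll top 0.96 [313.5 249.8] [ 0.394 -0.004  0.   ]
tape_measure top 0.56 [268.9 143.2] [0.666 0.14  0.   ]
small_can top 0.84 [430.2 152.8] [ 0.675 -0.291  0.   ]
1.0 [ 0.226 -0.583  0.231] [3.142 0.    0.371] [ 0.588 -0.198  0.145]
tall 59 [350 155  16  18 212] [357.901 164.113]
square 66 [255 190  15  15 177] [262.056 197.237]
squat 68 [430 202  17  15 170] [437.753 208.724]
```

View pics/topc.png

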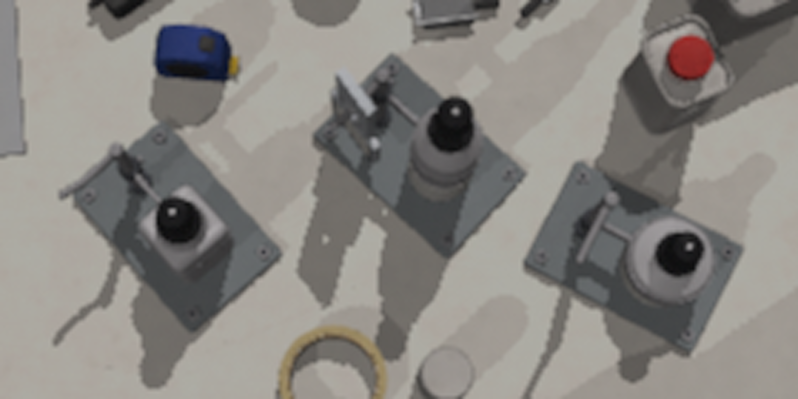

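View pics/sidec.png

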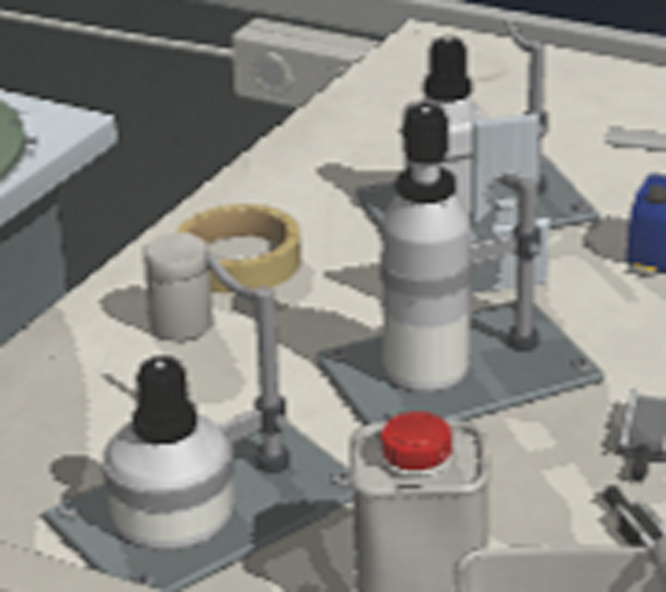

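The crops show the tall cap raised with its white spout visible and the squat cap down. The square cap also looks down. The tag hangs on the tall hook. I'll fit the stand poses from the corner, mast and cap pixels.

```bash
cat > fit.py <<'E'
from h import *
from scipy.optimize import least_squares
np.set_printoptions(precision=4,suppress=True)
T=lambda p:("top",(p[0]/2.85+200,p[1]/2.85+120)); S=lambda p:("side",(p[0]/3.7+215,p[1]/3.7+155))
A,B,C,D=(.055,.11,.008),(-.055,.11,.008),(.055,-.06,.008),(-.055,-.06,.008); M=(0,.075,.137)
obs=dict(
 square=[(A,T((165,125))),(B,T((75,200))),(C,T((280,255))),(D,T((195,330))),(M,T((118,150))),(A,S((597,215))),(M,S((537,45))),('c',T((178,213))),('c',S((449,42)))],
 tall=[(A,T((395,55))),(B,T((315,140))),(C,T((525,175))),(D,T((450,257))),(M,T((383,78))),(A,S((600,378))),(D,S((320,355))),(M,S((525,185))),('c',T((455,110))),('c',S((426,110)))],
 squat=[(A,T((583,162))),(B,T((527,265))),(C,T((742,247))),(D,T((690,352))),(M,T((612,200))),(D,S((43,515))),(M,S((265,290))),('c',T((687,245))),('c',S((162,365)))])
sh=dict(square=.152,tall=.192,squat=.117); x0=dict(square=[.5,.13,-.8],tall=[.585,-.095,-.8],squat=[.515,-.295,-.6])
for n in obs:
    def res(p):
        o=[]
        for P,(c,px) in obs[n]:
            q=(0,0,p[3]) if P=='c' else P
            w=np.array([p[0]+np.cos(p[2])*q[0]-np.sin(p[2])*q[1],p[1]+np.sin(p[2])*q[0]+np.cos(p[2])*q[1],q[2]])
            o+=list(np.array(proj(c,w))-px)
        return o
    r=least_squares(res,x0[n]+[sh[n]],loss='soft_l1',x_scale=[.01,.01,.1,.01],diff_step=1e-3); p=r.x
    h=p[:2]+R.from_euler('z',p[2]).as_matrix()[:2,:2]@[-.032,.075]
    print(n,p,"lift",p[3]-sh[n],"hook",h,"res",np.array(res(p)).round(1))
E
python3 fit.py
```

```text
square [ 0.4959  0.1203 -0.7578  0.1492] lift -0.002787132977951051 hook [0.5242 0.1968] res [-0.2 -2.4 -0.9 -1.5  2.1 -0.6 -0.6  1.5 -0.  -0.2  1.1 -0.9 -0.  -0.7
 -1.   0.2 -0.6  0. ]
tall [ 0.5813 -0.0962 -0.6686  0.1979] lift 0.005902852999119468 hook [ 0.6026 -0.0175] res [-0.3 -1.  -0.7 -1.5  1.9 -0.6 -0.1  1.   0.6 -0.7  1.5 -1.7 -2.1 -1.
  0.2 -1.2  1.   2.  -0.6  2.9]
squat [ 0.5093 -0.2977 -0.4379  0.1163] lift -0.0007054281782158667 hook [ 0.5121 -0.2163] res [-1.2 -1.5 -1.5 -1.7  1.3  0.5  0.3  0.8  0.4 -1.  -0.4 -2.3 -0.  -0.1
  0.8  0.7 -0.7 -0.3]
```

```bash
python3 - <<'E'
from h import *
print(tri((108,285),(530,303)), tri((118,280),(551,303)))
im=cv2.imread("pics/side0.png")[155:225,310:370]
cv2.imwrite("pics/sq.png",cv2.resize(im,None,fx=8,fy=8,interpolation=cv2.INTER_CUBIC))
E
python3 -m inch '[[0,0,-0.05,0,0,-0.1,1],[0,0,-0.05,0,0,-0.1,1],[0,0,-0.05,0,0,-0.1,1],[0,0,-0.02,0,0,-0.1,1],[0,0,0,0,0,-0.13,1]]' 40
```

```text
(array([ 0.30284997, -0.50877668,  0.1094326 ]), np.float64(0.010623429924344927)) (array([ 0.32186617, -0.52323274,  0.139958  ]), np.float64(0.03409978629006715))
clock: 1.5
position: [0.2268, -0.5833, 0.405]
tool_rot: [3.137, 0.002, 0.905]
force: [-0.4, 0.9, -1.1]
grip_width: 0.0122
finger_force: 0.0
```

View pics/sq.png

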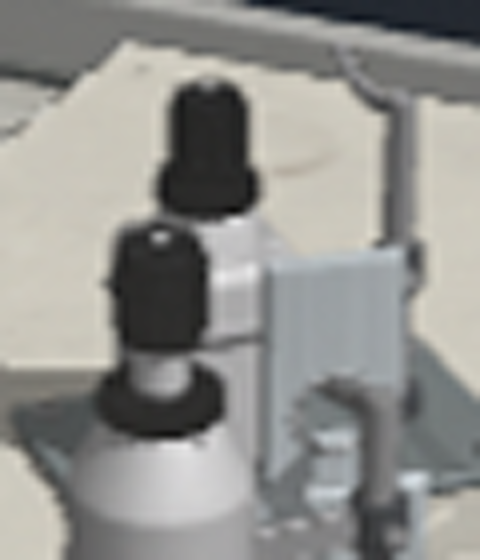

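The enlarged crop shows the square cap sitting directly on its collar with no white, so it is already shut. The tall cap shows its white spout, so it's open.

```bash
python3 -m inch '[[0.046,-0.002,0,0,0,0,1],[0.046,-0.002,0,0,0,0,1],[0.046,-0.002,0,0,0,0,1],[0.046,-0.002,0,0,0,0,1],[0.046,-0.002,0,0,0,0,1]]' >/dev/null
python3 -m inch '[[0.046,-0.002,0,0,0,0,1],[0.046,-0.002,0,0,0,0,1],[0.046,-0.002,0.02,0,0,0,1],[0.046,-0.002,0.02,0,0,0,1],[0.046,-0.002,0.02,0,0,0,1]]' ; python3 -m inch '[[0.046,-0.001,0.02,0,0,0,1],[0.046,-0.001,0.02,0,0,0,1],[0.046,-0.001,0.02,0,0,0,1],[0,0,0.02,0,0,0,1],[0,0,0,0,0,0,1]]'
```

```text
clock: 2.5
position: [0.4969, -0.2084, 0.3411]
tool_rot: [3.141, -0.0, 0.9]
force: [0.9, -0.6, 0.5]
grip_width: 0.0002
finger_force: 0.0
clock: 3.0
position: [0.5784, -0.0993, 0.2593]
tool_rot: [-3.138, 0.002, 0.903]
force: [-0.9, -1.1, -0.3]
grip_width: -0.0004
finger_force: 0.0
```

```bash
python3 -m inch '[[0.006,0,0.02,0,0,0,1],[0,0,0.022,0,0,0,1],[0,0,0.006,0,0,0,1],[0,0,0.006,0,0,0,1],[0,0,0,0,0,0,1]]'; python3 -m inch '[[0,0,0.005,0,0,0,1],[0,0,0.005,0,0,0,1],[0,0,0.003,0,0,0,1],[0,0,0,0,0,0,1]]'
```

```text
clock: 3.5
position: [0.5829, -0.0963, 0.2083]
tool_rot: [3.141, 0.0, 0.9]
force: [0.3, 0.2, 0.6]
grip_width: 0.0
finger_force: 0.0
clock: 3.9
position: [0.5828, -0.0957, 0.1946]
tool_rot: [-3.141, 0.0, 0.901]
force: [-0.1, 0.3, -0.6]
grip_width: -0.0001
finger_force: 0.0
```

```bash
python3 -m inch '[[0,0,0.003,0,0,0,1],[0,0,0.002,0,0,0,1],[0,0,0,0,0,0,1]]';  python3 - <<'E'
from h import *
im=save("side","s1")[150:230,290:390]
cv2.imwrite("pics/s1c.png",cv2.cvtColor(cv2.resize(im,None,fx=6,fy=6,interpolation=cv2.INTER_CUBIC),4))
E
```

```text
clock: 4.2
position: [0.5835, -0.0956, 0.1917]
tool_rot: [3.14, -0.001, 0.901]
force: [-8.4, 0.6, 28.2]
grip_width: 0.0001
finger_force: 14.2
```

View pics/s1c.png

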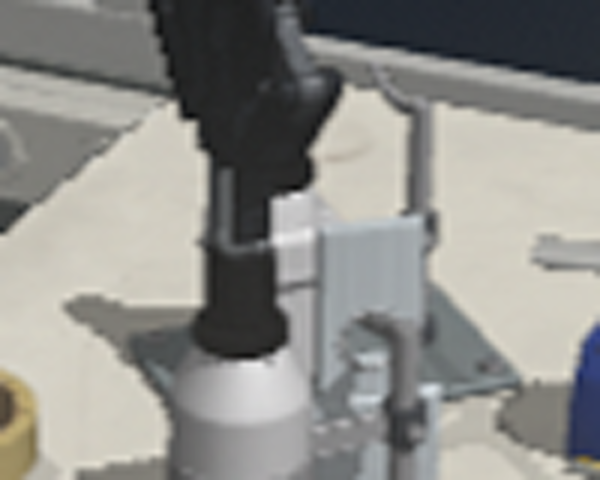

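The tall cap now sits on its collar with no white, and it took 28 N at the 192 mm stop, so it's shut. Next is the squat cap.

```bash
python3 -m inch '[[0,0,-0.03,0,0,0,1],[0,0,-0.04,0,0,0,0.7],[-0.04,0.013,0,0,0,0,0.3],[-0.041,0.014,0,0,0,0,0.3],[-0.041,0.014,0,0,0,0,0.3]]' >/dev/null; python3 -m inch '[[-0.041,0.014,0,0,0,0,0.3],[-0.04,0.013,0.03,0,0,0,0.3],[0,0,0.03,0,0,-0.116,0.3],[0,0,0.03,0,0,-0.116,0.3],[0,0,0,0,0,0,0.3]]'
python3 - <<'E'
from h import *
save("side","s2");save("top","t2")
for n,z in dict(squat_stand=0,squat_hook=.125).items():
    for c in("side","top"):
        for e in landmark_of(n,c)[:1]: print(n,c,round(e["score"],2),atz(c,e["xy"],z))
E
```

```text
clock: 5.25
position: [0.5088, -0.2952, 0.1675]
tool_rot: [-3.136, -0.001, 1.135]
force: [-0.7, -0.6, -0.3]
grip_width: 0.0602
finger_force: 0.0
squat_stand side 0.76 [ 0.51642916 -0.29017694  0.        ]
squat_stand top 0.8 [ 0.5124611  -0.29653827  0.        ]
squat_hook side 0.37 [ 0.73686826 -0.42330179  0.125     ]
squat_hook top 0.97 [ 0.51038899 -0.21947821  0.125     ]
```

```bash
python3 -m inch '[[0,0.003,0.03,0,0,0,0.3],[0,0,0.03,0,0,0,0.3],[0,0,0.012,0,0,0,0.3],[0,0,0.006,0,0,0,0.3],[0,0,0,0,0,0,0.3]]' 50; python3 -m inch '[[0,0,0,0,0,0,1],[0,0,0,0,0,0,1],[0,0,0,0,0,0,1],[0,0,0,0,0,0,1],[0,0,0,0,0,0,1]]' 50
```

```text
clock: 6.05
position: [0.5136, -0.297, 0.0931]
tool_rot: [3.141, 0.0, 1.133]
force: [1.1, -0.2, 0.3]
grip_width: 0.0595
finger_force: 0.0
clock: 6.55
position: [0.5105, -0.296, 0.0933]
tool_rot: [-3.136, 0.001, 1.132]
force: [-22.4, 10.4, 19.8]
grip_width: 0.0262
finger_force: 48.0
```

```bash
python3 -m inch '[[0,-0.003,0,0,0,0,1],[0,0,-0.004,0,0,0,1],[0,0,-0.004,0,0,0,1],[0,0,-0.004,0,0,0,1],[0,0,0,0,0,0,1]]'; python3 -m inch '[[0,0,-0.003,0,0,0,1],[0,0,-0.002,0,0,0,1],[0,0,0,0,0,0,1]]'
```

```text
clock: 7.05
position: [0.5103, -0.2958, 0.1058]
tool_rot: [-3.141, 0.0, 1.132]
force: [-7.9, 2.0, 5.9]
grip_width: 0.0258
finger_force: 52.8
clock: 7.35
position: [0.51, -0.2956, 0.1083]
tool_rot: [-3.14, -0.0, 1.133]
force: [4.1, -3.5, -29.7]
grip_width: 0.0256
finger_force: 54.9
```

```bash
python3 -m inch '[[0,0,0.002,0,0,0,0.3],[0,0,0,0,0,0,0.3],[0,0,0,0,0,0,0.3],[0,0,0,0,0,0,0.3]]'; python3 -m inch '[[0,0,-0.03,0,0,0,0.3],[0,0,-0.04,0,0,0,0.3],[0,0,-0.04,0,0,0,0.3],[0,0,-0.02,0,0,0,0.3],[0,0,0,0,0,0,0.3]]';  python3 - <<'E'
from h import *
im=save("side","s3")[150:310,215:395]
cv2.imwrite("pics/s3c.png",cv2.cvtColor(cv2.resize(im,None,fx=3.7,fy=3.7,interpolation=cv2.INTER_CUBIC),4))
E
```

```text
clock: 7.75
position: [0.511, -0.2958, 0.1083]
tool_rot: [3.141, 0.0, 1.133]
force: [0.2, -0.9, 0.7]
grip_width: 0.0596
finger_force: 0.0
clock: 8.25
position: [0.5119, -0.2962, 0.2412]
tool_rot: [3.136, 0.0, 1.133]
force: [0.6, -0.7, -1.2]
grip_width: 0.0595
finger_force: 0.0
```

View pics/s3c.png

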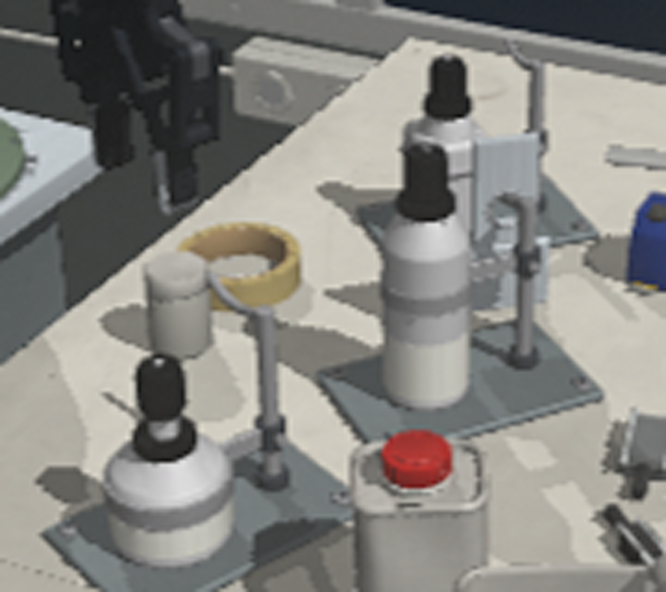

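The side crop shows the squat cap up with white spout at (165,425). The tall and square caps are both down, and the tag is still on the tall hook. Next I go to the tag.

```bash
python3 -m inch '[[0.042,-0.005,0,0,0,0,0.3],[0.042,-0.005,0,0,0,0,0.3],[0.042,-0.005,0,0,0,0,0.3],[0.042,-0.005,0,0,0,0,0.3],[0.042,-0.005,0,0,0,0,0.3]]' >/dev/null;  python3 -m inch '[[0.041,-0.005,0,0,0,0,0.3],[0.041,-0.005,0,0,0,0,0.3],[0,0,0.02,0,0,0.115,0.3],[0,0,0.02,0,0,0.116,0.3],[0,0,0,0,0,0,0.3]]'
python3 - <<'E'
from h import *
save("side","s4");save("top","t4")
for n,z in dict(tag=.1165,tall_hook=.125).items():
    for c in("side","top"):
        for e in landmark_of(n,c)[:1]: print(n,c,round(e["score"],2),atz(c,e["xy"],z))
print(proj("top",[.604,-.0175,.168]))
E
```

```text
clock: 9.3
position: [0.6012, -0.0162, 0.1947]
tool_rot: [-3.138, 0.003, 0.9]
force: [-0.5, 0.1, 0.1]
grip_width: 0.0601
finger_force: 0.0
tag side 0.92 [ 0.61156041 -0.03361109  0.1165    ]
tall_hook side 0.63 [ 0.61369596 -0.02392632  0.125     ]
tall_hook top 0.7 [ 0.49176805 -0.26497472  0.125     ]
[325.8, 151.8]
```

```bash
python3 -m inch '[[0,0,0.025,0,0,0,0.3],[0,0,0.02,0,0,0,0.3],[0,0,0.006,0,0,0,0.3],[0,0,0,0,0,0,0.3]]' 20;  python3 -m inch '[[0,0,0,0,0,0,1],[0,0,0,0,0,0,1],[0,0,0,0,0,0,1],[0,0,0,0,0,0,1],[0,0,0,0,0,0,1]]' 20;python3 - <<'E'
from h import *
im=save("side","s5")[150:250,310:400]; t=save("top","t5")[110:210,290:390]
a=np.hstack([cv2.resize(im,(400,440),interpolation=2),cv2.resize(t,(400,440),interpolation=2)])
cv2.imwrite("pics/s5c.png",cv2.cvtColor(a,4))
E
```

```text
clock: 10.0
position: [0.6027, -0.0165, 0.1466]
tool_rot: [-3.141, 0.0, 0.902]
force: [-0.9, -0.1, 0.2]
grip_width: 0.0601
finger_force: 0.0
clock: 10.5
position: [0.603, -0.0164, 0.1472]
tool_rot: [3.141, -0.0, 0.902]
force: [-2.0, -0.5, 5.7]
grip_width: 0.0083
finger_force: 26.3
```

View pics/s5c.png

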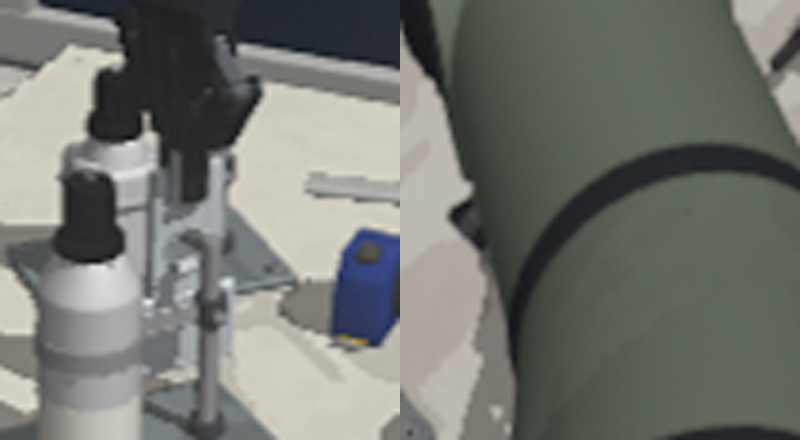

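The side crop shows the finger centred on the tab, with the tag gripped at 8.3 mm, close to the 9 mm expected. Next I lift it and slide it off towards the stand's -x (tool -y).

```bash
python3 -m inch '[[0,0,0,0,0,0,1],[0,0,-0.006,0,0,0,1],[0,0,-0.006,0,0,0,1],[0,-0.005,-0.001,0,0,0,1],[0,0,0,0,0,0,1]]' 60;  python3 -m inch '[[0,-0.01,0,0,0,0,1],[0,-0.01,0,0,0,0,1],[0,-0.01,0,0,0,0,1],[0,-0.01,0,0,0,0,1],[0,-0.01,0,0,0,0,1]]'
```

```text
clock: 11.1
position: [0.5985, -0.0128, 0.16]
tool_rot: [-3.142, -0.0, 0.902]
force: [0.5, 0.3, -0.8]
grip_width: 0.0076
finger_force: 61.5
clock: 11.6
position: [0.5588, 0.0183, 0.1597]
tool_rot: [-3.142, 0.0, 0.902]
force: [0.9, 0.7, 0.7]
grip_width: 0.0076
finger_force: 61.5
```

```bash
python3 -m inch '[[0,0,-0.03,0,0,0,1],[0,0,-0.04,0,0,0,1],[0,0,-0.04,0,0,0,1],[-0.037,0.01,0,0,0,0,1],[-0.037,0.01,0,0,0,0,1]]' >/dev/null;  python3 -m inch '[[-0.038,0.01,0,0,0,0,1],[-0.038,0.01,0,0,0,0,1],[-0.038,0.011,0,0,0,-0.07,1],[-0.036,0.01,0,0,0,-0.08,1],[0,0,0,0,0,-0.081,1]]';python3 -m inch '[[0,0,0.03,0,0,0,1],[0,0,0.03,0,0,0,1],[0,0,0,0,0,0,1]]'
python3 - <<'E'
from h import *
im=save("side","s6")[130:310,215:395]; t=save("top","t6")
p=telemetry.observe()["position"]; o=np.array(p)-[0,0,.0305]
for c in("side","top"):
    for n,z in dict(tag=o[2],squat_hook=.125,squat_stand=0).items():
        for e in landmark_of(n,c)[:2]: print(n,c,round(e["score"],2),np.round(e["xy"],1),atz(c,e["xy"],z))
    print("exp tag",proj(c,o),"hook",proj(c,[.513,-.217,.125]))
a=np.hstack([cv2.resize(im,(400,400),interpolation=2),cv2.resize(t[130:270,360:500],(400,400),interpolation=2)])
cv2.imwrite("pics/s6c.png",cv2.cvtColor(a,4))
E
```

```text
clock: 12.6
position: [0.4687, -0.2011, 0.2696]
tool_rot: [-3.142, 0.002, 1.13]
force: [0.8, 0.4, -0.4]
grip_width: 0.0072
finger_force: 61.5
clock: 12.9
position: [0.4691, -0.196, 0.2071]
tool_rot: [-3.137, 0.0, 1.133]
force: [-0.2, 0.5, 0.1]
grip_width: 0.0079
finger_force: 61.3
tag side 0.56 [267.1 206.8] [ 0.48123501 -0.21049176  0.17977577]
squat_hook side 0.81 [278.2 231.8] [ 0.51031741 -0.21627459  0.125     ]
squat_stand side 0.78 [266.  293.9] [ 0.51312498 -0.2871165   0.        ]
exp tag [266.6, 203.2] hook [279.0, 232.2]
tag top 0.56 [400.4 218.6] [ 0.46267905 -0.19268697  0.17977577]
squat_hook top 0.47 [408.1 203. ] [ 0.50972371 -0.21718642  0.125     ]
squat_stand top 0.73 [354.1 252.4] [ 0.3956008  -0.10755445  0.        ]
exp tag [402.3, 215.0] hook [408.1, 201.6]
```

View pics/s6c.png

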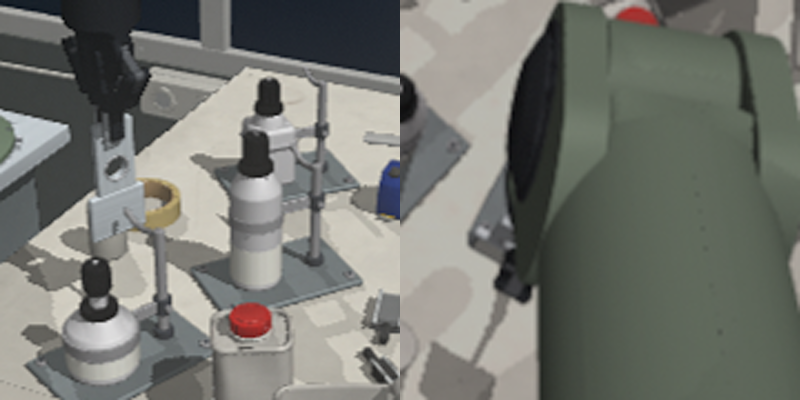

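The crop shows the tag hanging upright in the gripper, eye at about (268,206) in the full picture. I'll measure its offset to the TCP from the outline before fitting it.

Run:
```python
from h import *
s=telemetry.observe(); p=np.array(s["position"]); y=s["tool_rot"][2]
sx=np.array([np.sin(y),-np.cos(y),0]); sy=np.array([np.cos(y),np.sin(y),0])
print("stand y axis",sy)
o=p-[0,0,.0305]
L=outline_of("tag","side"); e=L[0]; m=e["region"]; print(e["score"],e["rect"],m.sum())
corn=lambda a,b:[proj("side",o+sx*t+sy*a+[0,0,b]) for t in(-.0045,.0045)]
for n,(a,b) in dict(bl=(-.033,-.08),br=(.033,-.08),tl=(-.022,.052),tr=(.022,.052)).items(): print(n,corn(a,b))
ys,xs=np.nonzero(m)
print("mask left",xs[ys.argmin()],ys.min(),"| leftmost",xs.min(),ys[xs==xs.min()].min(),ys[xs==xs.min()].max(),"| rightmost",xs.max(),ys[xs==xs.max()].min(),ys[xs==xs.max()].max(),"| bottom",ys.max(),xs[ys==ys.max()].min(),xs[ys==ys.max()].max())
print("eye top/bot exp",proj("side",o+[0,0,.012]),proj("side",o-[0,0,.012]))
g=cv2.imread("pics/s6.png",0); print(g[196:214,258:278])
h=cv2.imread("pics/s6.png")
cv2.imwrite("pics/s6d.png",cv2.resize(h[180:260,245:310],None,fx=7,fy=7,interpolation=cv2.INTER_NEAREST))
```

```text
stand y axis [0.42423048 0.90555425 0.        ]
0.97 [253.9, 183.4, 281.1, 236.8] 949
bl [[255.9, 237.1], [257.9, 238.7]]
br [[279.6, 227.7], [281.7, 229.3]]
tl [[255.5, 184.7], [257.6, 186.1]]
tr [[272.3, 179.2], [274.5, 180.5]]
mask left 271 181 | leftmost 254 219 225 | rightmost 279 224 227 | bottom 237 256 259
eye top/bot exp [266.3, 198.5] [267.0, 207.8]
[[134 159 162 133  95 102 102  99 129 152 161 167 163 161 164 165 147  97
   62  66]
 [131 160 161 130  93 115 140 151 157 162 163 166 162 161 163 166 154 110
   61  62]
 [131 160 160 152 148 156 159 161 161 161 165 166 164 161 163 165 165 123
   57  73]
 [133 160 160 158 158 163 160 159 159 154 156 163 159 159 164 164 166 121
   67 143]
 [125 156 160 158 157 161 161 166 180 146  89 102 133 149 159 165 163 176
  183 187]
 [121 153 160 158 158 157 168 143 102  86  60  70  83 128 161 166 162 179
  194 192]
 [120 152 160 159 159 164 137  82  61  63  64  68  79  99 130 156 163 177
  192 193]
 [112 146 162 160 151 126  85  61  64  65  65  72  87  90 121 155 163 176
  191 194]
 [111 146 161 160 163 125  63  65  65  66  62  87 101  95 122 155 164 176
  192 195]
 [112 146 161 155 135  96  63  66  66  64  60  98 119 115 136 159 164 175
  191 197]
 [109 145 163 146 103  68  64  65  63  72 129 154 147 152 143 147 164 172
  189 197]
 [103 140 164 144  94  60  61  60  75 144 179 170 154 138 147 160 164 171
  189 198]
 [100 140 163 147 124  91  55 110 175 202 196 168 157 156 156 164 163 171
  189 199]
 [ 97 137 162 161 139 125 153 178 195 211 198 181 159 148 160 163 162 171
  191 200]
 [ 93 134 163 163 151 127 145 171 185 192 168 155 160 159 162 163 163 167
  174 175]
 [ 92 134 164 163 159 155 147 135 121 133 155 161 165 162 161 164 163 160
  176 189]
 [ 88 135 163 163 160 161 162 156 150 152 160 165 166 162 161 163 162 163
  193 221]
 [ 83 128 158 163 160 160 164 163 162 161 161 165 166 160 159 161 178 196
  201 192]]
```

View pics/s6d.png

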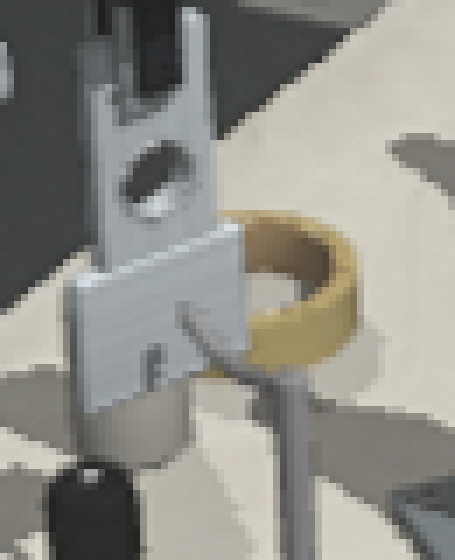

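The zoom shows the eye centred at about (267.3,205.4), the bar tip at (271.4,224) and the mast top at about (287,232). I'll check these against the projections, then lower.

```bash
python3 - <<'E'
from h import *
sx=np.array([.906,-.424,0]);sy=np.array([.424,.906,0]);h=np.array([.513,-.217,.125])
print("tip",proj("side",h-.027*sx+[0,0,.008]),"mast",proj("side",h+.032*sx+[0,0,.012]))
print("per 5mm sy",proj("side",h+.005*sy),proj("side",h),"z",proj("side",h+[0,0,.005]))
E
python3 -m inch '[[0,0,0.02,0,0,0,1],[0,0,0.02,0,0,0,1],[0,0,0.008,0,0,0,1],[0,0,0,0,0,0,1]]'
```

```text
tip [272.3, 224.4] mast [286.8, 233.5]
per 5mm sy [280.9, 231.5] [279.0, 232.2] z [278.9, 230.3]
clock: 13.75
position: [0.4707, -0.1966, 0.1612]
tool_rot: [-3.14, 0.0, 1.133]
force: [0.7, -0.4, 0.2]
grip_width: 0.0074
finger_force: 61.5
```

```bash
python3 -m inch '[[0,0.01,0,0,0,0,1],[0,0.01,0,0,0,0,1],[0,0.007,0,0,0,0,1],[0,0,0,0,0,0,1]]'; python3 -m inch '[[0,0.007,0,0,0,0,1],[0,0.007,0,0,0,0,1],[0,0.006,0,0,0,0,1],[0,0,0,0,0,0,1]]'
```

```text
clock: 14.15
position: [0.4966, -0.2087, 0.1619]
tool_rot: [3.141, -0.0, 1.133]
force: [-1.3, -0.1, -0.5]
grip_width: 0.0075
finger_force: 61.5
clock: 14.55
position: [0.5143, -0.217, 0.1616]
tool_rot: [3.141, -0.0, 1.133]
force: [-0.6, 0.2, -0.5]
grip_width: 0.0077
finger_force: 61.5
```

```bash
python3 -m inch '[[0,0,0.006,0,0,0,1],[0,0,0.004,0,0,0,1],[0,0,0,0,0,0,1]]'; python3 -m inch '[[0,0,0.003,0,0,0,1],[0,0,0,0,0,0,1]]';python3 -m inch '[[0,0,0.002,0,0,0,1],[0,0,0,0,0,0,1]]'
```

```text
clock: 14.85
position: [0.513, -0.2165, 0.1509]
tool_rot: [-3.14, 0.0, 1.133]
force: [0.7, -0.0, -0.1]
grip_width: 0.0079
finger_force: 61.5
clock: 15.05
position: [0.5134, -0.2167, 0.1484]
tool_rot: [-3.141, 0.0, 1.133]
force: [-1.3, 0.4, -0.6]
grip_width: 0.0076
finger_force: 61.5
clock: 15.25
position: [0.5138, -0.2168, 0.1472]
tool_rot: [3.141, 0.0, 1.133]
force: [-1.3, -0.3, 8.2]
grip_width: 0.0078
finger_force: 62.9
```

It made contact at TCP height 0.147 m, the same as on the tall hook, so the eye is seated. I release, retreat and check.

```bash
python3 -m inch '[[0,0,-0.001,0,0,0,0.9],[0,0,0,0,0,0,0.7],[0,0,0,0,0,0,0.4],[0,0,0,0,0,0,0.4],[0,0,0,0,0,0,0.4]]' 20; python3 -m inch '[[0,0,-0.01,0,0,0,0.4],[0,0,-0.03,0,0,0,0.4],[0,0,-0.04,0,0,0,0.4],[0,0,-0.05,0,0,0,0.4],[0,0,-0.05,0,0,0,0.4]]'; python3 -m inch '[[-0.05,0,0,0,0,0,0.4],[-0.05,0,0,0,0,0,0.4],[-0.05,0,0,0,0,0,0.4],[0,0,0,0,0,0,0.4],[0,0,0,0,0,0,0.4]]';python3 - <<'E'
from h import *
save("side","s7");save("top","t7")
y=1.133; sx=np.array([np.sin(y),-np.cos(y),0]); sy=np.array([np.cos(y),np.sin(y),0]); o=np.array([.5134,-.2167,.1165])
for c in("side","top"):
    print(c,"exp tag",proj(c,o))
    for n in("tag","squat_hook"):
        for e in landmark_of(n,c)[:1]: print(n,round(e["score"],2),np.round(e["xy"],1))
    for e in outline_of("tag",c)[:1]: print("rect",e["rect"],round(e["score"],2))
    q=np.array([proj(c,o+sx*t+sy*a+[0,0,b]) for t in(-.0045,.0045) for a,b in((-.033,-.08),(.033,-.08),(-.022,.052),(.022,.052))]); print("exp rect",q.min(0),q.max(0))
for n in("jar","tape_roll","tape_measure","small_can"):
    for e in landmark_of(n,"top")[:1]: print(n,np.round(e["xy"],1))
E
```

```text
clock: 15.75
position: [0.5136, -0.2167, 0.1477]
tool_rot: [-3.142, -0.0, 1.133]
force: [-0.1, 0.3, -0.6]
grip_width: 0.0511
finger_force: 0.0
clock: 16.25
position: [0.5131, -0.2164, 0.3304]
tool_rot: [3.142, -0.0, 1.133]
force: [-0.8, -0.2, 0.8]
grip_width: 0.0511
finger_force: 0.0
clock: 16.75
position: [0.4493, -0.3533, 0.3282]
tool_rot: [3.141, -0.0, 1.131]
force: [-0.2, 1.1, 0.2]
grip_width: 0.0513
finger_force: 0.0
side exp tag [279.5, 235.4]
squat_hook 0.75 [279.5 229.5]
rect [268.3, 217.1, 288.3, 267.0] 0.78
exp rect [268.4 211.6] [293.9 270.5]
top exp tag [407.3, 202.1]
squat_hook 0.55 [409.6 199.8]
rect [390.7, 194.0, 418.0, 213.8] 0.67
exp rect [389.2 191.3] [421.2 216. ]
jar [353.4 253.1]
tape_roll [316.6 252. ]
tape_measure [271.2 141.4]
small_can [429.6 153.4]
```

```bash
python3 -c "
from workcell import bot; print(bot.job_done())"
```

```text
the job is handed in; nothing more can be done
None
```

I shut the tall cap, found the square cap already shut, then opened the squat cap and hung the tag by its eye on the squat hook, without disturbing any bystander; the job was handed in at about 17 s, and no verdict came back.

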